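# Meter two clamp nuts from a pouring tin into a street-lamp housing

## Robot

A 6-joint arm with a two-finger parallel gripper is mounted at the origin on the work surface. World frame = base frame: x ahead of the robot, y to its left, z up, the work surface at z = 0. Lengths are in m, angles in rad, forces in N, time in s.
With the tool pointing down it reaches from about 0.25 to 0.725 m from the base axis. Payload 4 kg.
Tool frame: the origin (TCP) lies on the centre line of the jaws, within the pads' length; the fingertips stand tip_reach ahead of it and the grasp point (between the pads) lies 5 mm behind it (tip_reach is the distance from the TCP to the fingertips, in m); z points along the fingers, y is the direction in which the jaws open and shut (so a half turn about z gives the same grasp; the last joint's range is limited). The gripper opens to 85 mm and grips with 20 to 120 N. Pads are 22 mm wide; open, the fingers measure 114 mm over their backs; the gripper's body (76 mm by 85 mm) begins 54 mm behind the grasp point. The pads swing forward as they close: fully open they stand 13 mm farther back than shut.
Start: joints at [1.196, 0.241, 0.005, 1.335, 0, 1.571], TCP at [0.183, 0.465, 0.245] pointing down, gripper open.
Joint ranges: [-2.72, 2.72], [-1.05, 1.87], [-1.09, 1.28], [-1.99, 2.15], [-1.42, 1.44], [-3.14, 3.14]. Speed limits (rad/s): [2.79, 2.79, 3.14, 3.14, 3.14, 3.14].

## Interface

Orientations are given as a unit quaternion [x, y, z, w].
In Python, from workcell import * gives the robot as it stands.
- The arm moves only by the tool arm_command, never from a script. Its arguments are lists of equal length, an entry for each row: "translation": the shift along the tool's x, y, z in cm, a list of three; "turn": the turn about the tool's z in rad; "hand": the closure, from 0 (fully open) to 1 (shut). In form: {"translation": [[x, y, z], ...], "turn": [turn, ...], "hand": [hand, ...]}. A call has 1 to 5 rows; each row is the pose to reach, as a shift and turn from the pose commanded when the call began, along the tool's axes at that moment; what a row does not reach only later rows make up. A row lasts 1/12 s, in which the tool goes at most 41.7 mm and 7.16 degrees, less where a joint would pass 70% of its speed; a pose out of reach is approached as far as the arm can. A call with a gripper value outside its range is refused whole. The fingers move at their own pace and stop on an object; the grip force is fixed at half the most. Time passes only in rows, so rows that repeat a pose let the fingers close. It gives the time, the measured TCP pose, the force and the opening at its end, in the units of the state.
- get_obs(): the state, without advancing time (a new reading comes with each control period).
- camera(name): name is "scene" or "top" or "wrist"; returns (picture, depth): 420x560x3 uint8, red, green, blue; 420x560 float32, m along the optical axis (not along the pixel's ray), 0 where there is no reading.
- camera_info(name): a dict with "mtx" (3x3 intrinsics, pixels), "world_to_cam" (4x4, takes a point from world to camera coordinates). Camera axes: x right, y down, z forward; pixel columns grow to the right and rows downward; lengths in m; the calibration is good to about 2 mm. A picture is of the moment at which its call begins: read the wrist's pose just before it. camera_info takes no time and is no camera call; for the wrist camera it gives the pose at the moment of the call.
- job_done(): hands the job in, once; it reports no verdict.
Trained networks look in the newest picture that a camera, given by its name, has taken for a name from the list of things; names that differ only in an ending like _2 or _b are one class to them, and where a whole thing is asked for, a point or a joint stands for the part that bears it (a point fixed in the world has none). Each returns a list of dicts, best first, with "conf" (0 to 1); they miss things now and then, are a little off and sometimes report something else, mostly with a low value. They report only what shows in the picture. A call takes as long as a camera call. They do not tell look-alikes from the thing itself.
- search_frame(camera, name): "location" ([row, column] in pixels, amid what is visible of it).
- spot_point(camera, name): "location" ([row, column] in pixels: a listed point, or the origin of a listed thing).
The state is a dict: "clock": time; "joint_pos": joint angles; "joint_vel": joint speeds; "tau": joint torques, N m; "eef_pos": TCP position; "tool_rot": TCP orientation; "ft_force": force on the tool from outside, world axes, zero at the start; "ft_torque": the same for the moment, N m; "grip_width": finger opening in m.
Only numpy, scipy, OpenCV 4.12 (cv2) and the standard library are available. Lean on these libraries where they do the work, as an engineer would, in place of code of your own. Each camera call takes 0.05 s, during which the arm holds its last target. There are 200 camera calls.

## Task

Draw the yellow nut tin out of its rack, where only its open nose can be reached, stand it on the black rubber mat with all four nuts still in it and let go; then take it by its black rear handle and tip it over the hardware bay of the lamp housing beside the mat until exactly two nuts have slid out into the bay. Finally stand the tin upright on the mat again with the other two nuts still in it, and let go. Do not touch the nuts with the fingers, and leave the red spare tin and the other things on the table undisturbed.

Things in the scene. Friction and masses are not known exactly. Their poses are not given: they have to be found in the camera images.
- tin: yellow pouring tin with four nuts in single file, about 130 g empty, 30 mm wide outside (24 inside), 34 high, channel 100 long. Origin: middle of the channel's underside; x to the open nose (lip at +50 mm, no end wall), z up. Floor level at 12 mm height from x = 0 to the lip; behind x = 0 it falls 9 degrees to the rear wall at -50 mm, so rear nuts need 9 degrees more tilt. See nut0_c for friction
- tin_nose (a point): nose grip of the tin: point between its side walls, 28 mm ahead of the tin's origin and 24 mm above its underside; the tin is 30 mm wide here; same axes as the tin
- tin_handle (a point): rear handle of the tin: black upright plate 14 mm thick (y), 42 mm long (x), from 6 to 46 mm above the tin's underside; this point is its middle, 72 mm behind the tin's origin and 28 mm above the underside; same axes as the tin
- nut0_c (a point): square steel nut 22 x 22 x 14 mm, 50 g, dark hole marking on top; this point is its centre, z through its 14 mm thickness. Starts nearest the nose. Friction of nut on floor is unknown and differs from run to run: the front two nuts start to slide at somewhere between 14 and 30 degrees of nose-down tilt, the rear two 9 degrees later
- nut1_c (a point): square steel nut 22 x 22 x 14 mm, 50 g, dark hole marking on top; this point is its centre, z through its 14 mm thickness. Starts second from the nose
- nut2_c (a point): square steel nut 22 x 22 x 14 mm, 50 g, dark hole marking on top; this point is its centre, z through its 14 mm thickness. Starts third, on the sloping rear floor
- nut3_c (a point): square steel nut 22 x 22 x 14 mm, 50 g, dark hole marking on top; this point is its centre, z through its 14 mm thickness. Starts rearmost, on the sloping rear floor
- rack: fixed plywood rack, slots for two tins at y = +50 and -50 mm; origin on the table, x out of its mouth. Roof x -55 to +20, underside 60, top 66 mm up; back wall at -55; walls 6 mm thick at y -100, 0, +100; no floor. Tins stand on the table, handles under the roof, nose tips at x = +97; draw a tin straight out 75 mm along x to clear the roof
- mat_top (a point): centre of the top of the fixed black rubber mat, 150 mm (x) by 200 mm (y), top 3 mm above the table
- bay (a point): centre of the floor (8 mm above the table) of the empty white-floored bay, 124 mm (x) by 168 mm (y) inside, in the fixed grey lamp housing (300 x 180 mm). Walls rise 50 mm above this floor; 6 mm wall at y = +87 faces the mat. x points along the housing to its blue battery pack (from x = +65, same height)
- spare: red empty spare tin of the same form as the yellow one, in the other slot; leave it
- screwdriver: screwdriver 170 mm long with red handle; leave it
- tape: green tape roll, 64 mm across, 20 mm high; leave it
- jar: small white jar with orange cap, 40 mm across, 50 mm high; leave it
- pack: loose blue battery pack 90 x 60 x 35 mm; leave it
- board: green circuit board 70 x 50 x 8 mm; leave it
There are look-alikes about, which are no part of the job. There is more than one size of the tin; the one meant has the size given above. Of the things shaped like the part that bears mat_top, the black one is meant.

How it is judged:
By the outcome, as a careful person would: the job done as asked, in the order asked, and still so for the second after the job is handed in, with the robot touching nothing.
It also fails if it takes over 72 s, if anything falls off the work surface, if the arm or the gripper's body presses on something with over 40 N, if the wrist force passes 120 N, or if a joint passes its speed limit or range.

## Working session

There is one attempt and no reset: what is moved stays moved. The work goes in short steps, Python scripts to look and compute and a tool call to move; the robot and the scene stay as the last step left them, time stands still between calls to the robot, and variables do not carry over. Pictures are saved under pics/ and viewed, about 8 in all and at most 12, crops included, and the job is handed in when it is done.

Besides the shell and the picture viewer there is one more tool, called after "Request:" as name([rows], argument=value, ...), one row to a line, values as JSON. arm_command: Moves the arm, as the interface text tells. Its arguments: {"type":"object","properties":{"translation":{"type":"array","items":{"type":"array","items":{"type":"number"}}},"turn":{"type":"array","items":{"type":"number"}},"hand":{"type":"array","items":{"type":"number"}}},"required":["translation","turn","hand"]}

```bash
ls -la; mkdir -p pics; cat > h.py <<'E'
from workcell import *
import numpy as np, cv2
from scipy.spatial.transform import Rotation as R
def snap(n,f=None):
    info=camera_info(n); im,d=camera(n)
    if f: cv2.imwrite('pics/'+f+'.png',im[:,:,::-1])
    return im,d,info
def w(info,d,r,c,z=None):
    K=np.array(info['mtx']);T=np.linalg.inv(np.array(info['world_to_cam']))
    ray=np.linalg.inv(K)@[c,r,1]
    if z is None:
        p=d[max(0,int(r)-2):int(r)+3,max(0,int(c)-2):int(c)+3]; k=np.median(p[p>0]) if (p>0).any() else 0
        return T[:3,:3]@(ray*k)+T[:3,3]
    v=T[:3,:3]@ray; return T[:3,3]+v*(z-T[2,3])/v[2]
E
python3 - <<'E'
from h import *
np.set_printoptions(precision=3,suppress=True)
o=get_obs(); print(o)
for cam in ['top','scene']:
    im,d,i=snap(cam,cam+'0')
    print(cam,np.linalg.inv(i['world_to_cam'])[:3])
    for n in ['tin','tin_nose','tin_handle','nut0_c','rack','mat_top','bay','spare']:
        for r in spot_point(cam,n)[:3]: print(n,round(r['conf'],2),np.round(r['location']),w(i,d,*r['location']))
E
```

```text
total 12
drwxr-xr-x  3 agent agent 4096 Dec  5 13:00 .
drwxr-xr-x 23 root  root  4096 Dec  5 13:00 ..
drwxr-xr-x  2 agent agent 4096 Dec  5 13:00 pics
{'clock': 0.0, 'joint_pos': array([ 1.196,  0.241,  0.004,  1.335, -0.   ,  1.571]), 'joint_vel': array([-0.   , -0.001,  0.   ,  0.001,  0.   ,  0.   ]), 'tau': array([  0.002, -37.232,  25.241,   0.017,   0.   ,  -0.   ]), 'eef_pos': array([0.183, 0.465, 0.244]), 'tool_rot': array([ 0.186,  0.982, -0.001, -0.   ]), 'ft_force': array([-0.631, -0.005,  0.52 ]), 'ft_torque': array([-0.056, -0.01 ,  0.063]), 'grip_width': 0.08553819268820573}
top [[-0.    -0.992  0.125  0.39 ]
 [-0.999  0.005  0.035 -0.067]
 [-0.036 -0.125 -0.992  0.972]]
tin 0.79 [269. 138.] [0.377 0.287 0.01 ]
tin 0.77 [221. 139.] [0.483 0.284 0.027]
tin_nose 0.73 [264. 141.] [0.388 0.282 0.01 ]
tin_nose 0.68 [221. 150.] [0.483 0.259 0.026]
tin_handle 0.6 [289. 128.] [0.333 0.302 0.031]
tin_handle 0.33 [218. 125.] [0.49  0.317 0.023]
tin_handle 0.23 [135. 280.] [ 0.683 -0.031  0.009]
nut0_c 0.48 [225. 152.] [0.474 0.254 0.027]
rack 0.68 [269. 214.] [0.375 0.117 0.001]

[... 363 characters left out ...]
  0.214]
 [-0.012 -0.77  -0.638  0.641]]
tin 0.92 [267. 436.] [0.506 0.298 0.017]
tin 0.68 [235. 433.] [0.401 0.283 0.012]
tin 0.49 [306. 305.] [0.716 0.08  0.034]
tin_nose 0.8 [232. 431.] [0.384 0.277 0.006]
tin_nose 0.67 [252. 419.] [0.483 0.26  0.025]
tin_nose 0.22 [290. 444.] [0.608 0.312 0.066]
tin_handle 0.6 [222. 449.] [0.347 0.312 0.02 ]
nut0_c 0.55 [250. 413.] [0.481 0.246 0.024]
rack 0.76 [294. 446.] [0.616 0.316 0.065]
rack 0.67 [260. 439.] [0.487 0.301 0.023]
mat_top 0.77 [161. 226.] [ 0.283 -0.328 -0.002]
mat_top 0.75 [236. 308.] [0.503 0.013 0.001]
mat_top 0.67 [262. 437.] [0.495 0.298 0.023]
bay 0.93 [211. 208.] [ 0.516 -0.251  0.006]
spare 0.58 [294. 415.] [0.602 0.267 0.024]
```

```bash
python3 -c "
import cv2
a=cv2.imread('pics/top0.png');b=cv2.imread('pics/scene0.png')
cv2.imwrite('pics/top_b.png',cv2.resize(a,(800,600)));cv2.imwrite('pics/scene_b.png',cv2.resize(b,(800,600)))"
```

```text
(no output)
```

View pics/top_b.png

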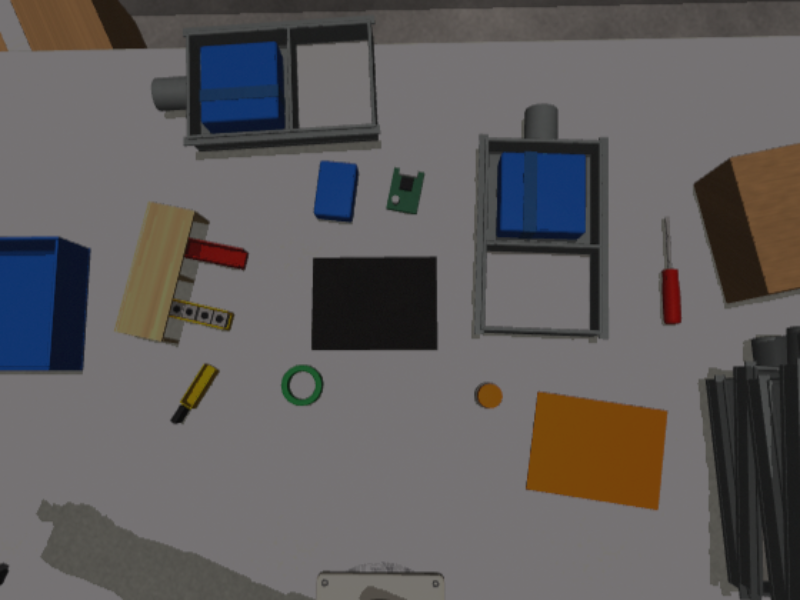

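View pics/scene_b.png

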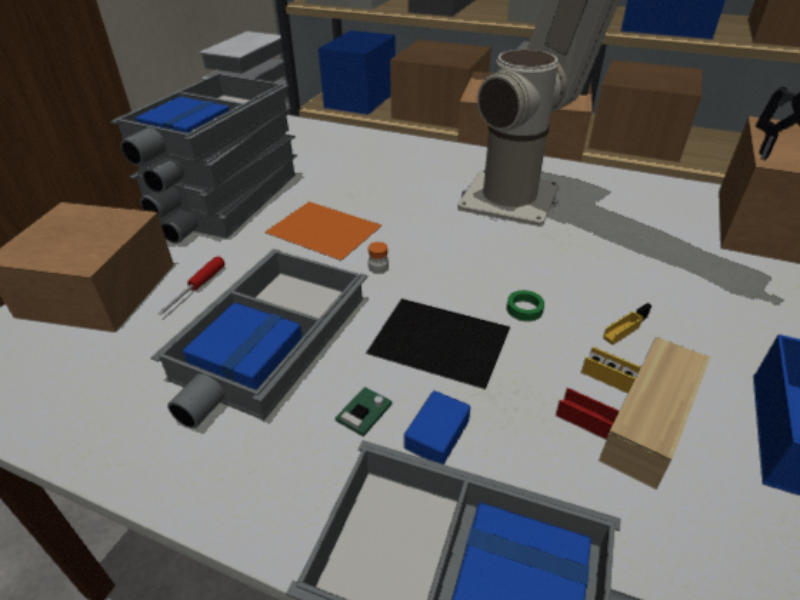

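```bash
cat >> h.py <<'E'
def cloud(im,d,i):
    K=np.array(i['mtx']);T=np.linalg.inv(np.array(i['world_to_cam']))
    v,u=np.mgrid[:d.shape[0],:d.shape[1]]
    p=np.stack([(u-K[0,2])/K[0,0]*d,(v-K[1,2])/K[1,1]*d,d],-1)
    return p@T[:3,:3].T+T[:3,3]
def yellow(im,d,i,c,rad=.12):
    P=cloud(im,d,i);h=cv2.cvtColor(im,cv2.COLOR_RGB2HSV)
    m=(h[...,0]>19)&(h[...,0]<34)&(h[...,1]>150)&(h[...,2]>50)&(d>0)&(np.hypot(P[...,0]-c[0],P[...,1]-c[1])<rad)
    return P[m]
def go(target,ydir=None):
    """shift (cm, tool axes) and turn (rad) from the measured pose; ydir=world angle (deg) of tool y mod 180"""
    o=get_obs();M=R.from_quat(o['tool_rot']).as_matrix()
    s=M.T@(np.array(target)-o['eef_pos'])*100; t=0
    if ydir is not None:
        a=np.degrees(np.arctan2(M[1,1],M[0,1])); e=(ydir-a+90)%180-90; t=-np.radians(e)  # tool z down
        t=t*-np.sign(M[2,2])if M[2,2]<0 else -t
    print('t',round(o['clock'],2),'eef',o['eef_pos'].round(4),'yaxis',np.degrees(np.arctan2(M[1,1],M[0,1])).round(1),'zax',M[:,2].round(3),'shift cm',s.round(2),'turn',np.round(t,3),'w',round(o['grip_width'],4),'F',o['ft_force'].round(1))
E
python3 - <<'E'
from h import *
import workcell
np.set_printoptions(precision=4,suppress=True)
print([ (k,getattr(workcell,k)) for k in dir(workcell) if not k.startswith('__')])
i=camera_info('top');im,d=camera('top')
P=yellow(im,d,i,(.475,.26),.08);P=P[P[:,2]>.02]
print(len(P),P[:,2].min(),np.percentile(P[:,2],[50,90,99]))
r=cv2.minAreaRect(P[:,:2].astype(np.float32));print(r,cv2.boxPoints(r))
# housing rim near the bay + mat
Q=cloud(im,d,i)
h=cv2.cvtColor(im,cv2.COLOR_RGB2HSV)
m=(abs(Q[...,0]-.5)<.15)&(abs(Q[...,1])<.15)&(Q[...,2]<.02)&(h[...,2]<45)&(d>0)
r=cv2.minAreaRect(Q[m][:,:2].astype(np.float32));print('mat',r)
for x in (.46,.5,.54):
    s=Q[(abs(Q[...,0]-x)<.004)&(abs(Q[...,1]+.25)<.14)&(Q[...,2]>.045)]
    print('walls at x',x,np.sort(s[:,1]).round(3),np.median(s[:,2]))
# roof
s=Q[(Q[...,2]>.058)&(Q[...,2]<.075)&(abs(Q[...,0]-.53)<.15)&(abs(Q[...,1]-.31)<.1)]
print('roof',cv2.minAreaRect(s[:,:2].astype(np.float32)),np.median(s[:,2]))
go((.483,.259,.15))
i=camera_info('wrist');o=get_obs();M=R.from_quat(o['tool_rot']).as_matrix()
T=np.linalg.inv(i['world_to_cam']);print('cam in tool',M.T@(T[:3,3]-o['eef_pos']),M.T@T[:3,:3])
E
```

```text
[('Unreachable', <class 'workcell.Unreachable'>), ('camera', <function make.<locals>.drawn_camera at 0x7fbb982202c0>), ('camera_info', <function make.<locals>.<lambda> at 0x7fbb98220860>), ('get_obs', <function make.<locals>.<lambda> at 0x7fbb982207c0>), ('job_done', <function connect.<locals>.done at 0x7fbb98193920>), ('search_frame', <function make.<locals>.keyed.<locals>.call at 0x7fbb982209a0>), ('spot_point', <function make.<locals>.keyed.<locals>.call at 0x7fbb98220ae0>), ('tip_reach', 0.014)]
90 0.02160390144752755 [0.034  0.0367 0.038 ]
((0.452206015586853, 0.2912467420101166), (0.08996870368719101, 0.0996711403131485), 77.2049789428711) [[0.3936 0.2584]
 [0.4908 0.2363]
 [0.5108 0.3241]
 [0.4136 0.3462]]
mat ((0.4896622896194458, 0.014336206018924713), (0.22032226622104645, 0.29972293972969055), 80.80947875976562)
walls at x 0.46 [-0.343 -0.341 -0.341 -0.341 -0.34  -0.34  -0.339 -0.339 -0.337 -0.337
 -0.337 -0.336 -0.335 -0.335 -0.335 -0.334 -0.332 -0.332 -0.331 -0.331
 -0.33  -0.33  -0.329 -0.329 -0.329 -0.328 -0.328 -0.328 -0.328 -0.327
 -0.327 -0.326 -0.326 -0.323 -0.321 
[... 2013 characters left out ...]
9 -0.338 -0.338 -0.338 -0.335 -0.335 -0.335 -0.334
 -0.333 -0.332 -0.332 -0.331 -0.331 -0.331 -0.331 -0.33  -0.33  -0.161
 -0.161 -0.16  -0.16  -0.159 -0.158 -0.158 -0.158 -0.157 -0.157 -0.157
 -0.157 -0.155 -0.155 -0.154 -0.154 -0.152 -0.152 -0.152 -0.152 -0.15
 -0.15  -0.15  -0.148 -0.148 -0.148] 0.05524705676880737
roof ((0.5503595471382141, 0.3408661186695099), (0.07796908915042877, 0.20627444982528687), 77.78861999511719) 0.06734769587579825
t 0.95 eef [0.183  0.4653 0.2454] yaxis 68.5 zax [ 0.  0. -1.] shift cm [-35.47  -8.22   9.53] turn 0 w 0.0855 F [ 0.2  0.6 -0.3]
cam in tool [ 0.0671  0.0006 -0.1276] [[ 0.0005 -0.9639 -0.2661]
 [ 1.      0.0008 -0.001 ]
 [ 0.0011 -0.2661  0.9639]]
```

Request:
arm_command([
  [-35.5,-8.2,9],
  [-35.5,-8.2,9],
  [-35.5,-8.2,9],
  [-35.5,-8.2,9],
  [-35.5,-8.2,9],
], turn=[1.41,1.41,1.41,1.41,1.41], hand=[0,0,0,0,0])

```text
clock: 1.37
eef_pos: [0.351, 0.3497, 0.1951]
tool_rot: [0.482, 0.876, 0.0, 0.0]
ft_force: [0.9, -0.0, -0.8]
grip_width: 0.0855
```

```bash
python3 -c "
from h import *
go((.482,.261,.15),-12.2)"
```

```text
t 1.37 eef [0.351  0.3497 0.1951] yaxis 32.4 zax [ 0.     0.001 -1.   ] shift cm [-14.51   6.3    4.51] turn 0.779 w 0.0855 F [ 0.9 -0.  -0.8]
```

Request:
arm_command([
  [-14.5,6.3,4.5],
  [-14.5,6.3,4.5],
  [-14.5,6.3,4.5],
  [-14.5,6.3,4.5],
  [-14.5,6.3,4.5],
], turn=[0.62,0.62,0.62,0.62,0.62], hand=[0,0,0,0,0])

```text
clock: 1.78
eef_pos: [0.4854, 0.2583, 0.1479]
tool_rot: [0.729, 0.685, -0.001, 0.001]
ft_force: [-0.3, 0.5, 0.0]
grip_width: 0.0852
```

Request:
arm_command([
  [0,0,0],
  [0,0,0],
  [0,0,0],
], turn=[0.12,0.16,0.16], hand=[0,0,0])

```text
clock: 2.03
eef_pos: [0.4814, 0.2624, 0.15]
tool_rot: [0.778, 0.629, -0.0, -0.0]
ft_force: [-0.1, -1.0, -0.8]
grip_width: 0.0853
```

```bash
python3 - <<'E'
from h import *
np.set_printoptions(precision=4,suppress=True)
im,d,i=snap('wrist','w1')
go((.482,.261,.05),-12.2)
for n in ['tin_nose','tin','nut0_c','nut1_c']:
    for r in spot_point('wrist',n)[:4]: print(n,round(r['conf'],2),np.round(r['location']),w(i,d,*r['location']))
P=yellow(im,d,i,(.48,.26),.07)
top=P[(P[:,2]>.028)&(P[:,2]<.04)]
print(len(P),len(top),np.percentile(top[:,2],[5,50,95]))
r=cv2.minAreaRect(top[:,:2].astype(np.float32));print(r)
print(cv2.boxPoints(r))
E
```

```text
t 2.08 eef [0.4813 0.2626 0.1502] yaxis -11.9 zax [-0. -0. -1.] shift cm [-0.14  0.1  10.02] turn 0.005 w 0.0852 F [0.4 0.  0. ]
tin_nose 0.74 [205. 282.] [0.4853 0.2631 0.024 ]
tin_nose 0.61 [209. 171.] [0.3881 0.2759 0.0081]
tin 0.85 [166. 281.] [0.4908 0.2946 0.0242]
tin 0.7 [197. 158.] [0.386  0.2904 0.0219]
nut1_c 0.69 [190. 282.] [0.4874 0.276  0.0254]
670 511 [0.0298 0.0328 0.034 ]
((0.4862040579319, 0.2778521776199341), (0.07241182029247284, 0.028057171031832695), 77.23397064208984)
[[0.4645 0.2456]
 [0.4919 0.2394]
 [0.5079 0.3101]
 [0.4805 0.3163]]
```

View pics/w1.png

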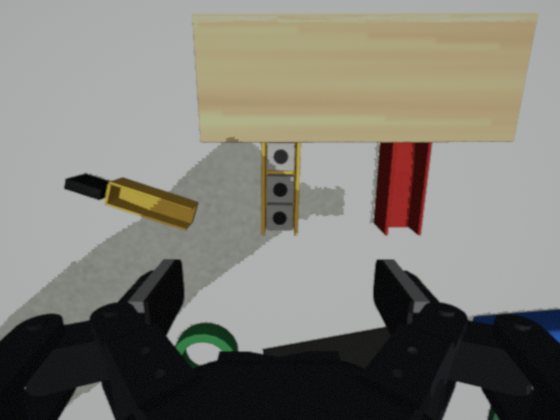

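Request:
arm_command([
  [0.17,0.14,4],
  [0.17,0.14,8],
  [0.17,0.14,11],
  [0.17,0.14,12.9],
  [0.17,0.14,12.9],
], turn=[0.016,0.016,0.016,0.016,0.016], hand=[0,0,0,0,0])

```text
clock: 2.7
eef_pos: [0.4791, 0.2625, 0.0168]
tool_rot: [0.782, 0.624, -0.005, -0.001]
ft_force: [-0.5, -0.3, -0.1]
grip_width: 0.0851
```

Request:
arm_command([
  [0,0,0],
  [0,0,0],
  [0,0,0],
  [0,0,0],
  [0,0,0],
], turn=[0,0,0,0,0], hand=[0.4,0.5,0.6,0.7,0.8])

```text
clock: 3.12
eef_pos: [0.4841, 0.265, 0.0234]
tool_rot: [0.782, 0.623, 0.002, 0.0]
ft_force: [0.5, -0.4, -1.4]
grip_width: 0.0291
```

Request:
arm_command([
  [0,0,0],
  [0,0,0],
  [0,0,0],
  [0,0,0],
  [0,0,0],
], turn=[0,0,0,0,0], hand=[0.9,1,1,1,1])

```text
clock: 3.53
eef_pos: [0.4841, 0.265, 0.0233]
tool_rot: [0.782, 0.623, 0.002, 0.0]
ft_force: [-0.2, 0.1, 6.9]
grip_width: 0.0288
```

```bash
python3 - <<'E'
from h import *
go((.5,.03,.05),0)
E
```

```text
t 3.53 eef [0.4841 0.265  0.0233] yaxis -12.9 zax [ 0.003  0.002 -1.   ] shift cm [-22.54   6.8   -2.71] turn -0.225 w 0.0288 F [-0.2  0.1  6.9]
```

Request:
arm_command([
  [0,0,-0.2],
  [-0.3,0,-0.3],
  [-0.9,0,-0.3],
  [-1.8,0,-0.3],
  [-2.8,0,-0.3],
], turn=[0,0,0,0,0], hand=[1,1,1,1,1])

```text
clock: 3.95
eef_pos: [0.4758, 0.2358, 0.0238]
tool_rot: [0.782, 0.623, -0.001, -0.0]
ft_force: [1.2, -0.1, -3.2]
grip_width: 0.0294
```

Request:
arm_command([
  [-1,0,0],
  [-2,0,0],
  [-3,0,0],
  [-4,0,0],
  [-5,0,0],
], turn=[0,0,0,0,0], hand=[1,1,1,1,1])

```text
clock: 4.37
eef_pos: [0.4652, 0.187, 0.0244]
tool_rot: [0.782, 0.623, -0.0, 0.0]
ft_force: [1.0, -0.5, -2.5]
grip_width: 0.0291
```

Request:
arm_command([
  [-0.9,0,0],
  [-1.6,0,-0.2],
  [-2.1,0,-0.6],
  [-2.3,0,-1],
  [-2.4,0,-1.4],
], turn=[0,0,0,0,0], hand=[1,1,1,1,1])

```text
clock: 4.78
eef_pos: [0.4603, 0.1646, 0.039]
tool_rot: [0.782, 0.623, 0.0, 0.0]
ft_force: [-0.7, 0.4, -3.5]
grip_width: 0.029
```

```bash
python3 - <<'E'
from h import *
im,d,i=snap('scene')
cv2.imwrite('pics/s2.png',cv2.resize(im[180:360,280:520,::-1],(800,600)))
go((.513,-.038,.035),0)
E
```

```text
t 4.83 eef [0.461  0.1649 0.0398] yaxis -12.9 zax [ 0.002  0.001 -1.   ] shift cm [-18.62   9.6    0.47] turn -0.225 w 0.0286 F [ 0.  -0.3 -2.3]
```

View pics/s2.png

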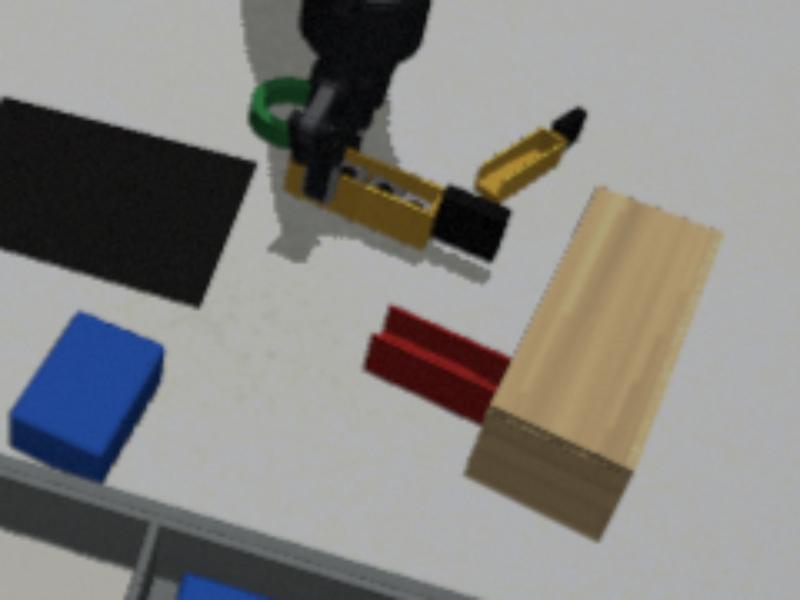

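Request:
arm_command([
  [0,0.4,-0.3],
  [-0.3,1.2,-0.7],
  [-0.9,2.1,-1.1],
  [-1.8,3.0,-1.4],
  [-2.8,3.9,-1.5],
], turn=[0,0,0,0,0], hand=[1,1,1,1,1])

```text
clock: 5.25
eef_pos: [0.4936, 0.1281, 0.0541]
tool_rot: [0.782, 0.623, 0.001, 0.001]
ft_force: [-0.9, -0.2, -3.7]
grip_width: 0.0289
```

Request:
arm_command([
  [-1.1,0.9,0],
  [-2.3,1.8,0],
  [-3.5,2.7,0],
  [-4.7,3.5,0],
  [-5.9,4.1,0],
], turn=[0,0,0,0,0], hand=[1,1,1,1,1])

```text
clock: 5.67
eef_pos: [0.5201, 0.0602, 0.0536]
tool_rot: [0.782, 0.623, 0.0, 0.0]
ft_force: [-0.2, -0.4, -4.4]
grip_width: 0.0293
```

Request:
arm_command([
  [-1.2,0.5,0],
  [-2.4,0.9,0],
  [-3.6,1.2,0],
  [-4.8,1.4,0],
  [-6,1.6,0],
], turn=[0,0,0,0,0], hand=[1,1,1,1,1])

```text
clock: 6.08
eef_pos: [0.5206, -0.0012, 0.0533]
tool_rot: [0.782, 0.623, -0.0, -0.0]
ft_force: [-0.1, -1.1, -2.9]
grip_width: 0.0286
```

Request:
arm_command([
  [-1.1,0,0],
  [-2.1,0,0],
  [-2.9,0,0],
  [-3.5,0,0],
  [-3.8,0,0],
], turn=[-0.03,-0.08,-0.13,-0.18,-0.22], hand=[1,1,1,1,1])

```text
clock: 6.5
eef_pos: [0.5118, -0.0383, 0.0534]
tool_rot: [0.708, 0.706, -0.0, -0.0]
ft_force: [0.6, 0.6, -2.9]
grip_width: 0.0284
```

```bash
python3 - <<'E'
from h import *
im,d,i=snap('wrist','w3')
go((.513,-.038,.025),0)
for n in ['tin','nut0_c']:
    for r in spot_point('wrist',n)[:4]: print(n,round(r['conf'],2),np.round(r['location']),w(i,d,*r['location']))
im,d,i=snap('scene')
cv2.imwrite('pics/s3.png',cv2.resize(im[160:325,200:420,::-1],(800,600)))
E
```

```text
t 6.55 eef [ 0.5117 -0.0385  0.0534] yaxis -0.2 zax [-0.001 -0.001 -1.   ] shift cm [0.05 0.13 2.84] turn -0.003 w 0.029 F [-0.1 -0.3 -2.9]
tin 0.78 [209. 279.] [ 0.5128003  -0.00543807  0.05385821]
tin 0.53 [254. 277.] [ 0.51194586 -0.02503688  0.05536583]
nut0_c 0.9 [296. 279.] [ 0.51258226 -0.04503494  0.05559667]
```

View pics/s3.png

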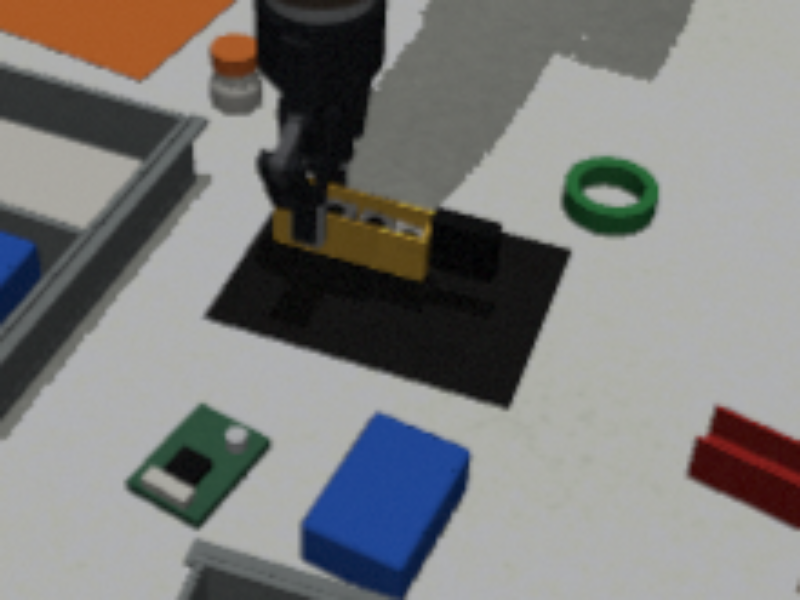

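Request:
arm_command([
  [0,0.1,0.8],
  [0,0.1,1.6],
  [0,0.1,2.2],
  [0,0.1,2.6],
  [0,0.1,2.75],
], turn=[0,0,0,0,0], hand=[1,1,1,1,1])

```text
clock: 7.12
eef_pos: [0.5124, -0.0367, 0.0263]
tool_rot: [0.709, 0.705, -0.001, -0.001]
ft_force: [-8.3, -0.0, 21.4]
grip_width: 0.029
```

Request:
arm_command([
  [0,0,0],
  [0,0,0],
  [0,0,0],
  [0,0,0],
  [0,0,0],
], turn=[0,0,0,0,0], hand=[1,0.8,0.6,0.3,0])

```text
clock: 7.53
eef_pos: [0.5139, -0.0369, 0.0259]
tool_rot: [0.709, 0.705, 0.0, 0.0]
ft_force: [-0.2, 0.4, 0.2]
grip_width: 0.0571
```

Request:
arm_command([
  [0,0,0],
  [0,0,-2],
  [0,0,-5],
  [0,0,-8],
  [2,0,-10],
], turn=[0,0,0,0,0], hand=[0,0,0,0,0])

```text
clock: 7.95
eef_pos: [0.5148, -0.0191, 0.1283]
tool_rot: [0.71, 0.704, 0.001, 0.002]
ft_force: [1.9, 0.2, 0.4]
grip_width: 0.0857
```

Request:
arm_command([
  [2,0,-1],
  [5,0,-2],
  [8,0,-2],
  [8,0,-2],
  [8,0,-2],
], turn=[0,0,0,0,0], hand=[0,0,0,0,0])

```text
clock: 8.37
eef_pos: [0.514, 0.0644, 0.1459]
tool_rot: [0.708, 0.706, 0.0, 0.0]
ft_force: [-0.4, -0.3, 0.4]
grip_width: 0.0853
```

```bash
python3 - <<'E'
from h import *
np.set_printoptions(precision=4,suppress=True)
im,d,i=snap('wrist','w4')
go((.513,.06,.036),0)
for n in ['tin','tin_handle','nut0_c']:
    for r in spot_point('wrist',n)[:4]: print(n,round(r['conf'],2),np.round(r['location']),w(i,d,*r['location']))
P=yellow(im,d,i,(.513,-.01),.09);P=P[P[:,2]>.03]
r=cv2.minAreaRect(P[:,:2].astype(np.float32));print(len(P),np.percentile(P[:,2],[5,50,95]),r)
Q=cloud(im,d,i);s=Q[(d>0)&(Q[...,2]>.042)&(Q[...,2]<.055)&(abs(Q[...,0]-.513)<.05)&(abs(Q[...,1]-.06)<.05)]
print(len(s),np.median(s[:,2]),cv2.minAreaRect(s[:,:2].astype(np.float32)))
E
```

```text
t 8.42 eef [0.5137 0.0633 0.1456] yaxis -0.2 zax [-0. -0. -1.] shift cm [-0.33 -0.07 10.96] turn -0.004 w 0.0854 F [-0.4 -0.3  0.8]
tin 0.92 [279. 277.] [0.5133 0.0018 0.0267]
tin_handle 0.65 [217. 278.] [0.5139 0.0638 0.0484]
tin_handle 0.26 [252. 278.] [0.5144 0.0251 0.0227]
nut0_c 0.89 [324. 278.] [ 0.514  -0.0413  0.0283]
654 [0.0322 0.0358 0.0371] ((0.5130319595336914, -0.0028881989419460297), (0.03003988042473793, 0.11151214689016342), 0.10452311486005783)
1004 0.04793306483756972 ((0.5126960277557373, 0.059519995003938675), (0.013554657809436321, 0.041844479739665985), 0.23259034752845764)
```

View pics/w4.png

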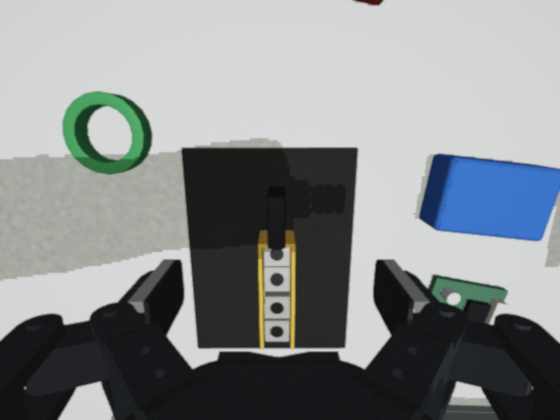

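Request:
arm_command([
  [0.47,-0.1,3],
  [0.47,-0.1,6],
  [0.47,-0.1,8.5],
  [0.47,-0.1,9.8],
  [0.47,-0.1,9.8],
], turn=[0,0,0,0,0], hand=[0.3,0.4,0.4,0.4,0.4])

```text
clock: 8.98
eef_pos: [0.5098, 0.0662, 0.0442]
tool_rot: [0.71, 0.705, -0.003, -0.002]
ft_force: [-0.7, -0.5, -0.4]
grip_width: 0.0515
```

Request:
arm_command([
  [0,0,0],
  [0,0,0],
  [0,0,0],
  [0,0,0],
  [0,0,0],
], turn=[0,0,0,0,0], hand=[0.5,0.6,0.7,0.8,0.9])

```text
clock: 9.4
eef_pos: [0.5138, 0.0678, 0.0493]
tool_rot: [0.709, 0.705, 0.001, 0.001]
ft_force: [-1.1, -0.6, 5.0]
grip_width: 0.0125
```

Request:
arm_command([
  [0,0,0],
  [0,0,0],
  [0,0,-0.2],
  [0,0,-0.5],
  [0,0,-0.8],
], turn=[0,0,0,0,0], hand=[1,1,1,1,1])

```text
clock: 9.82
eef_pos: [0.5123, 0.0678, 0.0555]
tool_rot: [0.709, 0.705, -0.0, -0.001]
ft_force: [-1.0, -0.7, -3.2]
grip_width: 0.0121
```

```bash
cat >> h.py <<'E'
def tilt(pr=True):
    "fit tin rims seen by the wrist: tilt (deg, nose down +) and heights; also nuts"
    o=get_obs();im,d,i=snap('wrist');e=o['eef_pos']
    P=yellow(im,d,i,(e[0],e[1]-.08),.11);P=P[abs(P[:,0]-e[0])<.03]
    q=P[abs(abs(P[:,0]-np.median(P[:,0]))-.0135)<.004]
    for _ in range(4):
        a,b=np.polyfit(q[:,1],q[:,2],1);r=q[:,2]-a*q[:,1]-b;q=q[(r>-.002)&(r<.006)]
    dy=np.percentile(q[:,1],[1,99])
    print('tilt',np.degrees(np.arctan(a)).round(1),'n',len(q),'rim y',dy.round(4),'z',(a*dy+b).round(4),'dz', (b+a*e[1]-e[2]).round(4))
    return im,d,i
E
python3 - <<'E'
from h import *
go((.5127,.068,.057),0);tilt()
E
```

```text
t 9.82 eef [0.5123 0.0678 0.0555] yaxis -0.3 zax [-0.001  0.    -1.   ] shift cm [ 0.02  0.04 -0.15] turn -0.005 w 0.0121 F [-1.  -0.7 -3.2]Traceback (most recent call last):
  File "<stdin>", line 2, in <module>
  File "h.py", line 38, in tilt
    a,b=np.polyfit(q[:,1],q[:,2],1);r=q[:,2]-a*q[:,1]-b;q=q[(r>-.002)&(r<.006)]
        ~~~~~~~~~~^^^^^^^^^^^^^^^^^
    raise TypeError("expected non-empty vector for x")
TypeError: expected non-empty vector for x
```

Request:
arm_command([
  [0,0,0],
  [0,0,0],
  [0,0,0],
], turn=[0,0,0], hand=[0.92,0.9,0.9])

```text
clock: 10.12
eef_pos: [0.5126, 0.0677, 0.0555]
tool_rot: [0.709, 0.705, -0.0, -0.0]
ft_force: [0.5, 0.0, -2.8]
grip_width: 0.0123
```

Request:
arm_command([
  [0,0,0],
  [0,0,0],
  [0,0,0],
], turn=[0,0,0], hand=[0.88,0.88,0.88])

```text
clock: 10.37
eef_pos: [0.5128, 0.0677, 0.0557]
tool_rot: [0.709, 0.705, -0.0, -0.0]
ft_force: [-0.2, 0.3, -3.8]
grip_width: 0.0124
```

Request:
arm_command([
  [0,0,0],
  [0,0,0],
  [0,0,0],
], turn=[0,0,0], hand=[0.87,0.87,0.87])

```text
clock: 10.62
eef_pos: [0.5129, 0.0677, 0.0558]
tool_rot: [0.709, 0.705, -0.0, -0.0]
ft_force: [0.4, -0.8, -2.8]
grip_width: 0.0124
```

Request:
arm_command([
  [0,0,0],
  [0,0,0],
  [0,0,0],
], turn=[0,0,0], hand=[0.86,0.86,0.86])

```text
clock: 10.87
eef_pos: [0.5129, 0.0677, 0.0558]
tool_rot: [0.709, 0.705, 0.0, 0.0]
ft_force: [-0.7, -0.3, -2.9]
grip_width: 0.0122
```

```bash
python3 - <<'E'
from h import *
print(get_obs()['joint_pos'].round(3), get_obs()['ft_force'],get_obs()['ft_torque'])
im,d,i=snap('scene')
cv2.imwrite('pics/s5.png',cv2.resize(im[180:315,220:400,::-1],(800,600)))
E
```

```text
[ 0.131  0.437 -0.246  0.888 -0.     1.707] [-0.7062389  -0.30178875 -2.89655018] [0.20658686 0.02875597 0.04193824]
```

View pics/s5.png

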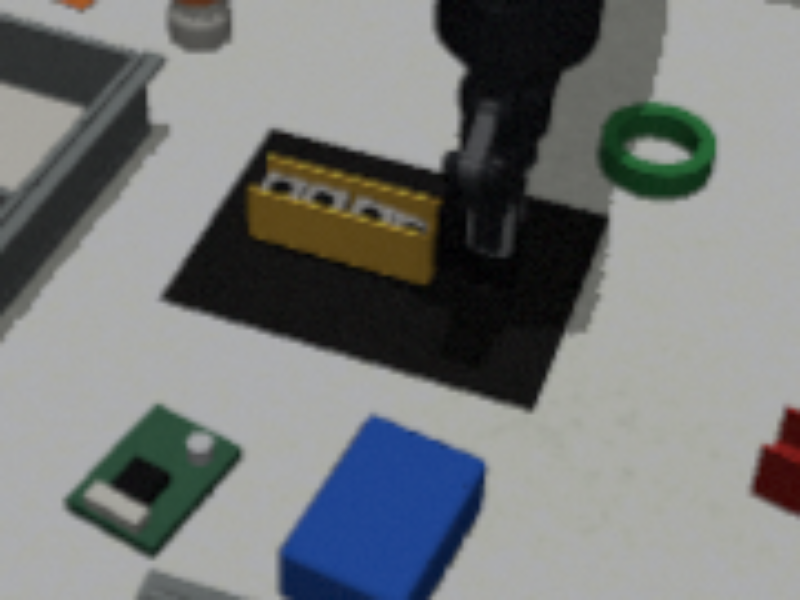

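Request:
arm_command([
  [0,0,0],
  [0,0,0],
], turn=[0,0], hand=[0.852,0.852])

```text
clock: 11.08
eef_pos: [0.5129, 0.0677, 0.0559]
tool_rot: [0.709, 0.705, 0.0, -0.0]
ft_force: [0.3, -0.9, -3.2]
grip_width: 0.013
```

Request:
arm_command([
  [0,0,0],
  [0,0,0],
], turn=[0,0], hand=[0.846,0.846])

```text
clock: 11.25
eef_pos: [0.513, 0.0677, 0.0559]
tool_rot: [0.709, 0.705, 0.0, 0.0]
ft_force: [0.3, 0.5, -2.8]
grip_width: 0.0136
```

Request:
arm_command([
  [0,0,0],
  [0,0,0],
], turn=[0,0], hand=[0.84,0.84])

```text
clock: 11.42
eef_pos: [0.5131, 0.0676, 0.0561]
tool_rot: [0.709, 0.705, 0.0, 0.0]
ft_force: [-0.4, -0.5, -1.6]
grip_width: 0.014
```

```bash
python3 - <<'E'
from h import *
print(get_obs()['ft_force'],get_obs()['ft_torque'])
E
```

```text
[-0.41725369 -0.50847889 -1.59775899] [ 0.00894769  0.06022384 -0.05845528]
```

Request:
arm_command([
  [0,0,0.3],
  [0,0,0.6],
  [0,0,0.8],
  [0,0,0.8],
  [0,0,0.8],
], turn=[0,0,0,0,0], hand=[0.86,0.86,0.86,0.7,0.5])

```text
clock: 11.83
eef_pos: [0.5132, 0.0675, 0.0479]
tool_rot: [0.709, 0.705, -0.0, 0.0]
ft_force: [-0.2, -0.3, -1.0]
grip_width: 0.0361
```

Request:
arm_command([
  [0,0,0],
  [0,0,-2],
  [0,0,-5],
  [0,0,-8],
  [0,0,-9],
], turn=[0,0,0,0,0], hand=[0.4,0.4,0.4,0.4,0.4])

```text
clock: 12.25
eef_pos: [0.5152, 0.0677, 0.1418]
tool_rot: [0.709, 0.705, 0.002, 0.002]
ft_force: [0.7, 0.5, 1.0]
grip_width: 0.0513
```

Request:
arm_command([
  [0,0,0],
  [0,0,0],
  [0,0,0],
  [0,0,0],
  [0,0,0],
], turn=[-0.62,-0.62,-0.62,-0.62,-0.62], hand=[0.4,0.4,0.4,0.4,0.4])

```text
clock: 12.67
eef_pos: [0.5127, 0.0674, 0.1373]
tool_rot: [0.457, 0.889, -0.0, -0.0]
ft_force: [0.6, 0.3, 0.5]
grip_width: 0.051
```

Request:
arm_command([
  [0,0,0],
  [0,0,0],
  [0,0,0],
  [0,0,0],
  [0,0,0],
], turn=[-0.62,-0.62,-0.62,-0.62,-0.62], hand=[0.4,0.4,0.4,0.4,0.4])

```text
clock: 13.08
eef_pos: [0.5126, 0.0674, 0.1371]
tool_rot: [0.164, 0.986, -0.0, -0.0]
ft_force: [0.4, 0.3, 0.6]
grip_width: 0.0515
```

Request:
arm_command([
  [0,0,0],
  [0,0,0],
  [0,0,0],
  [0,0,0],
  [0,0,0],
], turn=[-0.62,-0.62,-0.62,-0.62,-0.62], hand=[0.4,0.4,0.4,0.4,0.4])

```text
clock: 13.5
eef_pos: [0.5127, 0.0674, 0.1372]
tool_rot: [-0.145, 0.99, -0.0, -0.0]
ft_force: [0.9, -0.0, -0.2]
grip_width: 0.0509
```

Request:
arm_command([
  [0,0,0],
  [0,0,0],
  [0,0,0],
  [0,0,0],
  [0,0,0],
], turn=[-0.62,-0.62,-0.62,-0.62,-0.62], hand=[0.4,0.4,0.4,0.4,0.4])

```text
clock: 13.92
eef_pos: [0.5127, 0.0674, 0.1372]
tool_rot: [-0.439, 0.898, -0.0, -0.001]
ft_force: [-0.9, -0.4, -0.9]
grip_width: 0.0511
```

Request:
arm_command([
  [0,0,0],
  [0,0,0],
  [0,0,0],
  [0,0,0],
  [0,0,0],
], turn=[-0.62,-0.62,-0.62,-0.62,-0.62], hand=[0.4,0.4,0.4,0.4,0.4])

```text
clock: 14.33
eef_pos: [0.5126, 0.0674, 0.1372]
tool_rot: [-0.693, 0.721, 0.0, -0.001]
ft_force: [-0.5, -0.1, 0.1]
grip_width: 0.0509
```

```bash
python3 - <<'E'
from h import *
np.set_printoptions(precision=4,suppress=True)
go((.5127,.068,.047),0)
im,d,i=tilt()
cv2.imwrite('pics/w6.png',im[:,:,::-1])
for n in ['tin','tin_handle','nut0_c','bay']:
    for r in spot_point('wrist',n)[:5]: print(n,round(r['conf'],2),np.round(r['location']),w(i,d,*r['location']))
Q=cloud(im,d,i)
for x in (.48,.51,.54):
    s=Q[(d>0)&(abs(Q[...,0]-x)<.004)&(abs(Q[...,1]+.16)<.03)&(Q[...,2]>.05)]
    if len(s):print('wall',x,len(s),np.percentile(s[:,1],[1,25,50,75,99]),np.percentile(s[:,2],[5,50,95]))
s=Q[(d>0)&(Q[...,2]>.042)&(Q[...,2]<.055)&(abs(Q[...,0]-.513)<.03)&(abs(Q[...,1]-.06)<.03)]
if len(s): print(len(s),np.median(s[:,2]),cv2.minAreaRect(s[:,:2].astype(np.float32)))
E
```

```text
t 14.33 eef [0.5126 0.0674 0.1372] yaxis 177.7 zax [-0.001 -0.    -1.   ] shift cm [-0.06 -0.01  9.02] turn -0.041 w 0.0509 F [-0.5 -0.1  0.1]
tilt -0.0 n 780 rim y [-0.06    0.0382] z [0.0356 0.0356] dz -0.1015
tin 0.98 [104. 274.] [ 0.5126 -0.0125  0.0143]
tin 0.84 [400. 420.] [0.3819 0.2684 0.0143]
tin_handle 0.82 [205. 274.] [0.5155 0.0566 0.0481]
tin_handle 0.68 [106. 273.] [ 0.5137 -0.011   0.0143]
nut0_c 0.56 [ 50. 271.] [ 0.5134 -0.0465  0.0286]
1115 0.047789671761690244 ((0.5137652158737183, 0.059780821204185486), (0.04210914298892021, 0.013981366530060768), 89.7306900024414)
```

View pics/w6.png

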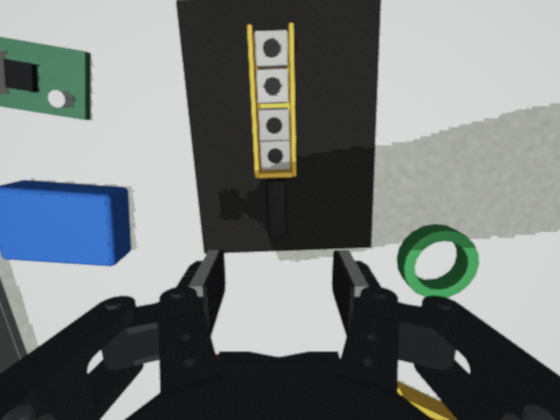

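Request:
arm_command([
  [-0.06,0,3],
  [-0.06,0,6],
  [-0.06,0,8.2],
  [-0.06,0,9],
  [-0.06,0,9],
], turn=[-0.04,-0.04,-0.04,-0.04,-0.04], hand=[0.4,0.4,0.4,0.4,0.4])

```text
clock: 15.0
eef_pos: [0.5109, 0.068, 0.0456]
tool_rot: [-0.704, 0.71, 0.002, -0.002]
ft_force: [-0.4, -0.3, 0.8]
grip_width: 0.0512
```

Request:
arm_command([
  [0,0,0],
  [0,0,0],
  [0,0,0],
  [0,0,0],
  [0,0,0],
], turn=[0,0,0,0,0], hand=[0.5,0.6,0.7,0.8,0.9])

```text
clock: 15.42
eef_pos: [0.514, 0.0685, 0.0493]
tool_rot: [-0.705, 0.71, -0.001, 0.001]
ft_force: [-0.7, 0.3, 4.3]
grip_width: 0.0125
```

Request:
arm_command([
  [0,0,0],
  [0,0,0],
  [0,0,-0.4],
  [0,0,-1.2],
  [0,0,-2.2],
], turn=[0,0,0,0,0], hand=[1,1,1,1,1])

```text
clock: 15.83
eef_pos: [0.5117, 0.0682, 0.0695]
tool_rot: [-0.705, 0.709, 0.001, -0.001]
ft_force: [-0.8, 1.1, -2.8]
grip_width: 0.0121
```

Request:
arm_command([
  [0,0,-1.1],
  [0,0,-2.2],
  [0,0,-3.3],
  [0,0,-4.2],
  [0,0,-4.8],
], turn=[0,0,0,0,0], hand=[1,1,1,1,1])

```text
clock: 16.25
eef_pos: [0.5134, 0.0684, 0.1194]
tool_rot: [-0.705, 0.709, -0.0, 0.001]
ft_force: [0.4, 0.1, -3.3]
grip_width: 0.0124
```

```bash
python3 - <<'E'
from h import *
np.set_printoptions(precision=4,suppress=True)
go((.513,-.0475,.117),0)
im,d,i=tilt()
Q=cloud(im,d,i)
for x in (.48,.51,.54):
    s=Q[(d>0)&(abs(Q[...,0]-x)<.004)&(abs(Q[...,1]+.16)<.03)&(Q[...,2]>.05)&(Q[...,2]<.064)]
    if len(s):print('wall',x,len(s),np.percentile(s[:,1],[1,25,50,75,99]),np.percentile(s[:,2],[5,50,95]))
E
```

```text
t 16.25 eef [0.5134 0.0684 0.1194] yaxis 179.6 zax [ 0.001  0.    -1.   ] shift cm [11.59 -0.04  0.23] turn -0.007 w 0.0124 F [ 0.4  0.1 -3.3]
tilt 0.2 n 1655 rim y [-0.0443  0.038 ] z [0.1047 0.1049] dz -0.0143
```

Request:
arm_command([
  [0.4,0,0],
  [1.2,0,0],
  [2.2,0,0],
  [3.2,0,0],
  [4.2,0,0],
], turn=[0,0,0,0,0], hand=[1,1,1,1,1])

```text
clock: 16.72
eef_pos: [0.5121, 0.0249, 0.1172]
tool_rot: [-0.705, 0.71, 0.0, -0.001]
ft_force: [-1.1, -0.1, -2.8]
grip_width: 0.0123
```

Request:
arm_command([
  [1,0,0],
  [2,0,0],
  [3,0,0],
  [4,0,0],
  [4.9,0,0],
], turn=[0,0,0,0,0], hand=[1,1,1,1,1])

```text
clock: 17.13
eef_pos: [0.5123, -0.0239, 0.1179]
tool_rot: [-0.705, 0.71, -0.0, -0.0]
ft_force: [-1.0, 0.0, -3.6]
grip_width: 0.0122
```

Request:
arm_command([
  [0.8,0,0],
  [1.5,0,0],
  [2.1,0,0],
  [2.4,0,0],
  [2.5,0,0],
], turn=[0,0,0,0,0], hand=[1,1,1,1,1])

```text
clock: 17.55
eef_pos: [0.5122, -0.0481, 0.1179]
tool_rot: [-0.705, 0.71, 0.0, 0.0]
ft_force: [0.5, 0.9, -3.5]
grip_width: 0.0124
```

```bash
python3 - <<'E'
from h import *
np.set_printoptions(precision=4,suppress=True)
go((.513,-.0475,.107),0)
im,d,i=tilt()
cv2.imwrite('pics/w7.png',im[:,:,::-1])
Q=cloud(im,d,i)
for x in (.47,.48,.55,.56):
    s=Q[(d>0)&(abs(Q[...,0]-x)<.004)&(abs(Q[...,1]+.16)<.03)&(Q[...,2]>.054)&(Q[...,2]<.064)]
    if len(s):print('wall',x,len(s),np.percentile(s[:,1],[1,25,50,75,99]),np.percentile(s[:,2],[5,50,95]))
E
```

```text
t 17.55 eef [ 0.5122 -0.0481  0.1179] yaxis 179.6 zax [ 0.  0. -1.] shift cm [-0.06 -0.08  1.09] turn -0.007 w 0.0124 F [ 0.5  0.9 -3.5]
tilt 0.2 n 1129 rim y [-0.1608 -0.0784] z [0.103  0.1033] dz -0.0144
wall 0.47 216 [-0.1588 -0.1563 -0.1546 -0.1531 -0.1444] [0.0541 0.0565 0.058 ]
wall 0.48 217 [-0.1586 -0.1568 -0.155  -0.1535 -0.145 ] [0.0542 0.0566 0.058 ]
wall 0.55 215 [-0.1615 -0.1597 -0.1578 -0.1564 -0.1478] [0.0541 0.0565 0.0579]
wall 0.56 212 [-0.1621 -0.1601 -0.1584 -0.1569 -0.1484] [0.0542 0.0565 0.0579]
```

View pics/w7.png

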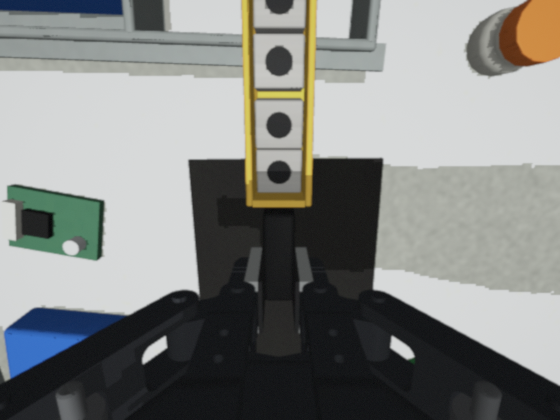

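Request:
arm_command([
  [0,0,0.3],
  [0,0,0.7],
  [0,0,1.0],
  [0,0,1.1],
  [0,0,1.1],
], turn=[0,0,0,0,0], hand=[1,1,1,1,0.86])

```text
clock: 18.02
eef_pos: [0.5117, -0.0473, 0.1062]
tool_rot: [-0.705, 0.709, 0.001, -0.0]
ft_force: [-0.8, 0.7, -3.2]
grip_width: 0.0126
```

Request:
arm_command([
  [0,0,0],
  [0,0,-0.2],
  [0,0,-0.5],
  [0,0,-0.8],
  [0,0,-1],
], turn=[0,0,0,0,0], hand=[0.842,0.842,0.842,0.842,0.842])

```text
clock: 18.43
eef_pos: [0.5126, -0.0478, 0.1176]
tool_rot: [-0.705, 0.709, -0.0, 0.0]
ft_force: [0.1, -0.4, -1.8]
grip_width: 0.0136
```

Request:
arm_command([
  [0,0,0],
  [0,0,0],
], turn=[0,0], hand=[0.842,0.9])

```text
clock: 18.6
eef_pos: [0.5127, -0.0476, 0.1174]
tool_rot: [-0.705, 0.709, -0.0, 0.001]
ft_force: [-0.7, 0.8, -1.1]
grip_width: 0.0128
```

```bash
python3 - <<'E'
from h import *
go((.513,-.0475,.107),0)
im,d,i=tilt();print(get_obs()['ft_torque'])
E
```

```text
t 18.6 eef [ 0.5127 -0.0476  0.1174] yaxis 179.6 zax [ 0.001  0.    -1.   ] shift cm [-0.01 -0.03  1.04] turn -0.006 w 0.0128 F [-0.7  0.8 -1.1]
tilt 6.1 n 1057 rim y [-0.164  -0.0762] z [0.0903 0.0997] dz -0.0147
[ 0.15358673 -0.05460708  0.06331647]
```

Request:
arm_command([
  [0,0,0],
  [0,0,-0.2],
  [0,0,-0.5],
  [0,0,-0.9],
  [0,0,-1.2],
], turn=[0,0,0,0,0], hand=[0.842,0.842,0.842,0.842,0.842])

```text
clock: 19.07
eef_pos: [0.512, -0.0478, 0.1291]
tool_rot: [-0.705, 0.709, 0.0, -0.0]
ft_force: [-0.6, -0.5, -2.2]
grip_width: 0.0137
```

Request:
arm_command([
  [0,0,0],
  [0,0,0],
], turn=[0,0], hand=[0.842,0.9])

```text
clock: 19.23
eef_pos: [0.5125, -0.0476, 0.1293]
tool_rot: [-0.705, 0.709, -0.0, 0.0]
ft_force: [-0.1, 0.4, -1.1]
grip_width: 0.0122
```

```bash
cat >> h.py <<'E'
def nuts(im,d,i):
    "bright low-saturation pixels inside the channel: profile along y -> nut runs; dark holes"
    o=get_obs();e=o['eef_pos'];P=cloud(im,d,i);h=cv2.cvtColor(im,cv2.COLOR_RGB2HSV)
    m=(abs(P[...,0]-e[0])<.014)&(P[...,1]<e[1]-.02)&(d>0)&(h[...,2]<90)&(h[...,1]<120)&(P[...,2]>.01)
    n,l,st,c=cv2.connectedComponentsWithStats(m.astype(np.uint8))
    out=[]
    for k in range(1,n):
        if st[k,4]>60 and st[k,4]<900:
            p=np.median(P[l==k],0);out.append((p[1]-e[1],p[2],st[k,4],c[k].round()))
    for q in sorted(out,key=lambda q:q[0]):print('  hole dy %.4f z %.4f n %d px %s'%q)
def step(f=None):
    go((.513,-.0475,.107),0);im,d,i=tilt();nuts(im,d,i)
    if f:cv2.imwrite('pics/'+f+'.png',im[:,:,::-1])
E
python3 -c "
from h import *
step()"
```

```text
t 19.23 eef [ 0.5125 -0.0476  0.1293] yaxis 179.6 zax [ 0.001  0.    -1.   ] shift cm [-0.01 -0.05  2.23] turn -0.007 w 0.0122 F [-0.1  0.4 -1.1]
tilt 10.8 n 789 rim y [-0.1675 -0.0786] z [0.0901 0.1071] dz -0.0163
  hole dy -0.1103 z 0.0844 n 431 px [279.  30.]
  hole dy -0.0870 z 0.0891 n 409 px [278.  80.]
  hole dy -0.0746 z 0.0833 n 61 px [279. 107.]
  hole dy -0.0602 z 0.0926 n 382 px [278. 136.]
  hole dy -0.0378 z 0.0937 n 388 px [279. 180.]
  hole dy -0.0246 z 0.1220 n 641 px [279. 221.]
```

Request:
arm_command([
  [0,0,-0.1],
  [0,0,-0.4],
  [0,0,-0.6],
  [0,0,-0.6],
  [0,0,-0.6],
], turn=[0,0,0,0,0], hand=[0.842,0.842,0.842,0.842,0.9])

```text
clock: 19.7
eef_pos: [0.5123, -0.0476, 0.135]
tool_rot: [-0.705, 0.709, -0.0, 0.0]
ft_force: [-1.2, 0.4, -1.6]
grip_width: 0.012
```

```bash
python3 -c "
from h import *
step()"
```

```text
t 19.7 eef [ 0.5123 -0.0476  0.135 ] yaxis 179.6 zax [ 0.  0. -1.] shift cm [-0.01 -0.07  2.8 ] turn -0.007 w 0.012 F [-1.2  0.4 -1.6]
tilt 13.6 n 961 rim y [-0.1672 -0.0754] z [0.0901 0.1123] dz -0.016
  hole dy -0.1084 z 0.0852 n 394 px [279.  37.]
  hole dy -0.0851 z 0.0910 n 390 px [278.  85.]
  hole dy -0.0588 z 0.0956 n 368 px [278. 138.]
  hole dy -0.0364 z 0.0977 n 379 px [278. 182.]
  hole dy -0.0243 z 0.1266 n 575 px [279. 221.]
```

Request:
arm_command([
  [0,0,-0.1],
  [0,0,-0.4],
  [0,0,-0.5],
  [0,0,-0.5],
  [0,0,-0.5],
], turn=[0,0,0,0,0], hand=[0.842,0.842,0.842,0.842,0.9])

```text
clock: 20.17
eef_pos: [0.5123, -0.0476, 0.1401]
tool_rot: [-0.705, 0.709, -0.0, 0.0]
ft_force: [-0.0, -0.2, -0.2]
grip_width: 0.0126
```

```bash
python3 -c "
from h import *
step()"
```

```text
t 20.17 eef [ 0.5123 -0.0476  0.1401] yaxis 179.6 zax [ 0.  0. -1.] shift cm [-0.01 -0.07  3.31] turn -0.007 w 0.0126 F [-0.  -0.2 -0.2]
tilt 16.5 n 1228 rim y [-0.165 -0.073] z [0.0902 0.1175] dz -0.015
  hole dy -0.1065 z 0.0859 n 364 px [279.  43.]
  hole dy -0.0834 z 0.0927 n 363 px [278.  89.]
  hole dy -0.0574 z 0.0982 n 346 px [279. 141.]
  hole dy -0.0350 z 0.1011 n 379 px [278. 184.]
  hole dy -0.0240 z 0.1306 n 536 px [278. 221.]
```

Request:
arm_command([
  [0.2,0,0],
  [0.6,0,0],
  [1.1,0,0],
  [1.6,0,0],
  [2.1,0,0.2],
], turn=[0,0,0,0,0], hand=[1,1,1,1,1])

```text
clock: 20.63
eef_pos: [0.5122, -0.0694, 0.1379]
tool_rot: [-0.705, 0.71, -0.0, 0.0]
ft_force: [-0.1, -0.4, -2.5]
grip_width: 0.0121
```

Request:
arm_command([
  [0.4,0,0.2],
  [0.6,0,0.3],
  [0.6,0,0.3],
  [0.6,0,0.3],
  [0.6,0,0.3],
], turn=[0,0,0,0,0], hand=[1,0.86,0.842,0.842,0.9])

```text
clock: 21.05
eef_pos: [0.512, -0.0747, 0.1349]
tool_rot: [-0.705, 0.709, -0.0, -0.0]
ft_force: [-0.2, -0.2, -3.4]
grip_width: 0.0123
```

```bash
python3 -c "
from h import *
step('w8')"
```

```text
t 21.05 eef [ 0.512  -0.0747  0.1349] yaxis 179.6 zax [-0. -0. -1.] shift cm [-2.72 -0.08  2.79] turn -0.007 w 0.0123 F [-0.2 -0.2 -3.4]
tilt 17.8 n 1084 rim y [-0.19   -0.1001] z [0.0827 0.1116] dz -0.0151
  hole dy -0.1055 z 0.0785 n 349 px [279.  46.]
  hole dy -0.0827 z 0.0855 n 351 px [278.  91.]
  hole dy -0.0565 z 0.0917 n 334 px [278. 143.]
  hole dy -0.0343 z 0.0952 n 372 px [278. 186.]
  hole dy -0.0239 z 0.1248 n 534 px [278. 221.]
```

View pics/w8.png

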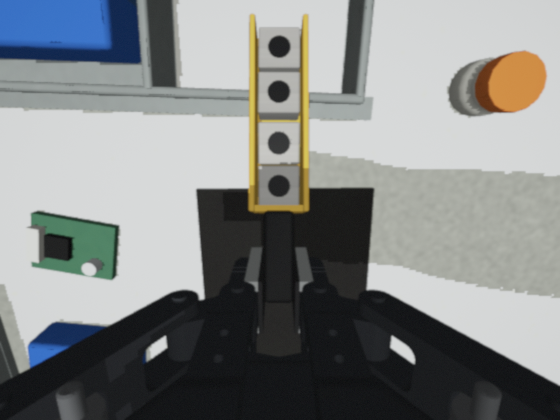

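Request:
arm_command([
  [0,0,0],
  [0,0,0],
  [0,0,0],
  [0,0,0],
], turn=[0,0,0,0], hand=[0.842,0.842,0.842,0.9])

```text
clock: 21.43
eef_pos: [0.5121, -0.0745, 0.135]
tool_rot: [-0.705, 0.709, -0.0, 0.0]
ft_force: [-0.4, -0.4, -2.6]
grip_width: 0.0123
```

```bash
python3 -c "
from h import *
step()"
```

```text
t 21.43 eef [ 0.5121 -0.0745  0.135 ] yaxis 179.6 zax [ 0.  0. -1.] shift cm [-2.7  -0.07  2.8 ] turn -0.006 w 0.0123 F [-0.4 -0.4 -2.6]
tilt 17.8 n 906 rim y [-0.1911 -0.0997] z [0.0825 0.1118] dz -0.0151
  hole dy -0.1054 z 0.0785 n 348 px [279.  46.]
  hole dy -0.0826 z 0.0856 n 351 px [278.  91.]
  hole dy -0.0564 z 0.0919 n 336 px [278. 143.]
  hole dy -0.0341 z 0.0953 n 375 px [278. 186.]
  hole dy -0.0239 z 0.1250 n 530 px [278. 221.]
```

Request:
arm_command([
  [0.1,0,-0.1],
  [0.2,0,-0.3],
  [0.3,0,-0.4],
  [0.3,0,-0.4],
  [0.3,0,-0.4],
], turn=[0,0,0,0,0], hand=[0.842,0.842,0.842,0.842,0.9])

```text
clock: 21.9
eef_pos: [0.5122, -0.0778, 0.1391]
tool_rot: [-0.705, 0.71, -0.0, 0.0]
ft_force: [-0.1, 0.2, -1.4]
grip_width: 0.0125
```

```bash
python3 -c "
from h import *
step()"
```

```text
t 21.9 eef [ 0.5122 -0.0778  0.1391] yaxis 179.6 zax [ 0.001 -0.    -1.   ] shift cm [-3.03 -0.06  3.21] turn -0.007 w 0.0125 F [-0.1  0.2 -1.4]
tilt 20.1 n 1004 rim y [-0.1921 -0.1017] z [0.0812 0.1143] dz -0.0161
  hole dy -0.1028 z 0.0775 n 319 px [279.  54.]
  hole dy -0.0804 z 0.0858 n 327 px [278.  96.]
  hole dy -0.0546 z 0.0932 n 322 px [278. 146.]
  hole dy -0.0326 z 0.0976 n 361 px [278. 188.]
  hole dy -0.0236 z 0.1278 n 505 px [278. 220.]
```

Request:
arm_command([
  [0.1,0,-0.1],
  [0.2,0,-0.3],
  [0.3,0,-0.4],
  [0.3,0,-0.4],
  [0.3,0,-0.4],
], turn=[0,0,0,0,0], hand=[0.842,0.842,0.842,0.842,0.9])

```text
clock: 22.37
eef_pos: [0.512, -0.0808, 0.143]
tool_rot: [-0.705, 0.709, -0.0, 0.0]
ft_force: [-0.5, -0.0, -2.5]
grip_width: 0.0121
```

```bash
python3 -c "
from h import *
step()"
```

```text
t 22.37 eef [ 0.512  -0.0808  0.143 ] yaxis 179.6 zax [ 0. -0. -1.] shift cm [-3.33 -0.07  3.6 ] turn -0.007 w 0.0121 F [-0.5 -0.  -2.5]
tilt 22.6 n 781 rim y [-0.1925 -0.1038] z [0.0803 0.1172] dz -0.0163
  hole dy -0.1004 z 0.0769 n 288 px [279.  60.]
  hole dy -0.0782 z 0.0862 n 305 px [278. 101.]
  hole dy -0.0528 z 0.0947 n 317 px [278. 149.]
  hole dy -0.0307 z 0.1000 n 346 px [278. 191.]
  hole dy -0.0232 z 0.1304 n 456 px [278. 220.]
```

Request:
arm_command([
  [0.1,0,-0.1],
  [0.2,0,-0.3],
  [0.3,0,-0.4],
  [0.3,0,-0.4],
  [0.3,0,-0.4],
], turn=[0,0,0,0,0], hand=[0.842,0.842,0.842,0.842,0.9])

```text
clock: 22.83
eef_pos: [0.5121, -0.0838, 0.147]
tool_rot: [-0.705, 0.709, -0.0, 0.0]
ft_force: [0.6, -0.0, -1.9]
grip_width: 0.0121
```

```bash
python3 -c "
from h import *
step()"
```

```text
t 22.83 eef [ 0.5121 -0.0838  0.147 ] yaxis 179.6 zax [ 0. -0. -1.] shift cm [-3.63 -0.07  4.  ] turn -0.007 w 0.0121 F [ 0.6 -0.  -1.9]
tilt 25.0 n 1085 rim y [-0.1923 -0.1058] z [0.0794 0.1198] dz -0.017
  hole dy -0.0976 z 0.0763 n 264 px [279.  67.]
  hole dy -0.0757 z 0.0862 n 283 px [278. 106.]
  hole dy -0.0504 z 0.0962 n 316 px [278. 153.]
  hole dy -0.0290 z 0.1025 n 346 px [278. 193.]
  hole dy -0.0230 z 0.1331 n 400 px [278. 220.]
```

Request:
arm_command([
  [0.1,0,-0.1],
  [0.2,0,-0.3],
  [0.4,0,-0.4],
  [0.4,0,-0.4],
  [0.4,0,-0.4],
], turn=[0,0,0,0,0], hand=[0.842,0.842,0.842,0.842,0.9])

```text
clock: 23.3
eef_pos: [0.5121, -0.0879, 0.151]
tool_rot: [-0.705, 0.71, -0.0, 0.0]
ft_force: [-0.5, -1.2, -2.1]
grip_width: 0.0118
```

```bash
python3 -c "
from h import *
step()"
```

```text
t 23.3 eef [ 0.5121 -0.0879  0.151 ] yaxis 179.6 zax [ 0. -0. -1.] shift cm [-4.04 -0.06  4.4 ] turn -0.007 w 0.0118 F [-0.5 -1.2 -2.1]
tilt 26.2 n 706 rim y [-0.1932 -0.1184] z [0.0788 0.1156] dz -0.0204
  hole dy -0.1041 z 0.0702 n 221 px [279.  58.]
  hole dy -0.0828 z 0.0813 n 254 px [278.  94.]
  hole dy -0.0480 z 0.0977 n 310 px [278. 157.]
  hole dy -0.0270 z 0.1050 n 341 px [278. 196.]
  hole dy -0.0228 z 0.1358 n 351 px [278. 220.]
```

Request:
arm_command([
  [0,0,0],
  [0,0,0],
  [0,0,0],
  [0,0,0],
  [0,0,0],
], turn=[0,0,0,0,0], hand=[0.9,0.9,0.9,0.9,0.9])

```text
clock: 23.77
eef_pos: [0.512, -0.0877, 0.1509]
tool_rot: [-0.705, 0.709, -0.0, 0.0]
ft_force: [0.8, -0.0, -1.3]
grip_width: 0.0125
```

```bash
python3 -c "
from h import *
step('w9')"
```

```text
t 23.77 eef [ 0.512  -0.0877  0.1509] yaxis 179.6 zax [ 0. -0. -1.] shift cm [-4.02 -0.07  4.39] turn -0.007 w 0.0125 F [ 0.8 -0.  -1.3]
tilt 29.3 n 184 rim y [-0.1847 -0.106 ] z [0.0759 0.12  ] dz -0.0207
  hole dy -0.0479 z 0.0976 n 309 px [278. 157.]
  hole dy -0.0270 z 0.1049 n 339 px [278. 196.]
  hole dy -0.0228 z 0.1358 n 351 px [278. 220.]
```

View pics/w9.png

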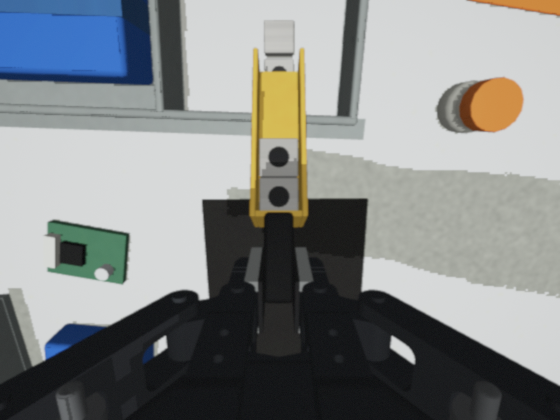

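Request:
arm_command([
  [0,0,0],
  [0,0,0.2],
  [0,0,0.6],
  [0,0,1],
  [0,0,1.4],
], turn=[0,0,0,0,0], hand=[0.846,0.846,0.846,0.846,0.846])

```text
clock: 24.23
eef_pos: [0.5125, -0.0876, 0.1371]
tool_rot: [-0.705, 0.709, -0.001, 0.001]
ft_force: [0.3, 0.9, 3.4]
grip_width: 0.0135
```

Request:
arm_command([
  [0,0,0.4],
  [0,0,0.8],
  [0,0,1.2],
  [0,0,1.4],
  [0,0,1.4],
], turn=[0,0,0,0,0], hand=[0.846,0.846,0.846,0.846,0.9])

```text
clock: 24.65
eef_pos: [0.5118, -0.0876, 0.1224]
tool_rot: [-0.705, 0.709, 0.0, -0.0]
ft_force: [0.7, 0.2, 2.9]
grip_width: 0.0126
```

```bash
python3 -c "
from h import *
step()"
```

```text
t 24.65 eef [ 0.5118 -0.0876  0.1224] yaxis 179.6 zax [-0. -0. -1.] shift cm [-4.01 -0.09  1.54] turn -0.006 w 0.0126 F [0.7 0.2 2.9]
tilt 14.0 n 159 rim y [-0.2045 -0.1166] z [0.0777 0.0996] dz -0.0156
  hole dy -0.0600 z 0.0846 n 373 px [278. 136.]
  hole dy -0.0376 z 0.0859 n 387 px [278. 180.]
  hole dy -0.0246 z 0.1145 n 630 px [278. 220.]
```

Request:
arm_command([
  [0,0,0.2],
  [0,0,0.6],
  [0,0,1],
  [0,0,1.4],
  [0,0,1.5],
], turn=[0,0,0,0,0], hand=[0.846,0.846,0.846,0.846,0.9])

```text
clock: 25.12
eef_pos: [0.5122, -0.0871, 0.1076]
tool_rot: [-0.705, 0.709, 0.0, 0.001]
ft_force: [-0.5, 4.7, 10.2]
grip_width: 0.0125
```

Request:
arm_command([
  [0,0,0],
  [0,0,-0.3],
  [0,0,-1],
  [0,0,-1.8],
  [0,0,-2.3],
], turn=[0,0,0,0,0], hand=[1,1,1,1,1])

```text
clock: 25.53
eef_pos: [0.5115, -0.0878, 0.131]
tool_rot: [-0.705, 0.71, 0.0, -0.0]
ft_force: [0.6, 0.1, -1.3]
grip_width: 0.0124
```

```bash
python3 -c "
from h import *
step()"
```

```text
t 25.53 eef [ 0.5115 -0.0878  0.131 ] yaxis 179.6 zax [-0.001  0.    -1.   ] shift cm [-4.04 -0.13  2.4 ] turn -0.007 w 0.0124 F [ 0.6  0.1 -1.3]
tilt 0.9 n 85 rim y [-0.1198 -0.1176] z [0.115 0.115] dz -0.0155
  hole dy -0.0641 z 0.1031 n 438 px [278. 128.]
  hole dy -0.0418 z 0.1010 n 413 px [278. 174.]
  hole dy -0.0255 z 0.1273 n 783 px [279. 221.]
```

Request:
arm_command([
  [-0.4,0,0],
  [-1.2,0,0],
  [-2.3,0,0],
  [-3.5,0,0],
  [-4.7,0,0],
], turn=[0,0,0,0,0], hand=[1,1,1,1,1])

```text
clock: 26.0
eef_pos: [0.5119, -0.0391, 0.1305]
tool_rot: [-0.705, 0.709, 0.0, -0.0]
ft_force: [0.4, 0.3, -2.8]
grip_width: 0.0122
```

Request:
arm_command([
  [-1.2,0,0],
  [-2.4,0,0],
  [-3.6,0,0],
  [-4.8,0,0],
  [-6,0,0],
], turn=[0,0,0,0,0], hand=[1,1,1,1,1])

```text
clock: 26.42
eef_pos: [0.5126, 0.0208, 0.1309]
tool_rot: [-0.705, 0.709, -0.0, 0.0]
ft_force: [-0.4, 0.8, -2.4]
grip_width: 0.0126
```

Request:
arm_command([
  [-1.2,0,0],
  [-2.4,0,0],
  [-3.5,0,0],
  [-4.3,0,0],
  [-4.7,0,0],
], turn=[0,0,0,0,0], hand=[1,1,1,1,1])

```text
clock: 26.83
eef_pos: [0.513, 0.0677, 0.1308]
tool_rot: [-0.705, 0.709, 0.0, 0.0]
ft_force: [0.2, 0.6, -2.6]
grip_width: 0.0125
```

Request:
arm_command([
  [0,0,1],
  [0,0,2.2],
  [0,0,3.6],
  [0,0,5],
  [0,0,6],
], turn=[0,0,0,0,0], hand=[1,1,1,1,1])

```text
clock: 27.25
eef_pos: [0.512, 0.0656, 0.0689]
tool_rot: [-0.704, 0.71, 0.001, -0.001]
ft_force: [-0.3, -0.3, -1.9]
grip_width: 0.0124
```

```bash
python3 -c "
from h import *
step('w10')"
```

```text
t 27.25 eef [0.512  0.0656 0.0689] yaxis 179.6 zax [-0.002 -0.001 -1.   ] shift cm [11.31 -0.17 -3.8 ] turn -0.008 w 0.0124 F [-0.3 -0.3 -1.9]
tilt 27.1 n 45 rim y [-0.0493  0.0347] z [-0.0009  0.042 ] dz -0.0111
  hole dy -0.0641 z 0.0409 n 441 px [279. 128.]
  hole dy -0.0415 z 0.0390 n 397 px [279. 175.]
  hole dy -0.0255 z 0.0652 n 786 px [279. 221.]
```

Request:
arm_command([
  [0,0,0.3],
  [0,0,0.7],
  [0,0,1.0],
  [0,0,1.1],
  [0,0,1.1],
], turn=[0,0,0,0,0], hand=[1,1,1,1,0.86])

```text
clock: 27.72
eef_pos: [0.5131, 0.0663, 0.06]
tool_rot: [-0.705, 0.709, -0.0, 0.0]
ft_force: [0.0, -0.3, -2.7]
grip_width: 0.0125
```

Request:
arm_command([
  [0,0,0.1],
  [0,0,0.3],
  [0,0,0.5],
  [0,0,0.6],
  [0,0,0.65],
], turn=[0,0,0,0,0], hand=[0.844,0.844,0.844,0.844,0.844])

```text
clock: 28.13
eef_pos: [0.5134, 0.0666, 0.0537]
tool_rot: [-0.705, 0.709, -0.0, 0.001]
ft_force: [-0.3, 1.3, 1.0]
grip_width: 0.0133
```

Request:
arm_command([
  [0,0,0],
  [0,0,0],
  [0,0,0],
], turn=[0,0,0], hand=[0.842,0.842,0.842])

```text
clock: 28.38
eef_pos: [0.5132, 0.0664, 0.0535]
tool_rot: [-0.705, 0.709, -0.0, 0.0]
ft_force: [0.3, 1.7, 0.8]
grip_width: 0.0139
```

```bash
python3 -c "
from h import *
step('w11')"
```

```text
t 28.38 eef [0.5132 0.0664 0.0535] yaxis 179.6 zax [ 0.001  0.    -1.   ] shift cm [11.39 -0.05 -5.35] turn -0.006 w 0.0139 F [0.3 1.7 0.8]
tilt 26.9 n 44 rim y [-0.0298  0.0345] z [0.0003 0.0329] dz -0.0044
  hole dy -0.0647 z 0.0282 n 452 px [278. 127.]
  hole dy -0.0426 z 0.0254 n 402 px [279. 173.]
  hole dy -0.0258 z 0.0509 n 817 px [278. 222.]
```

View pics/w11.png

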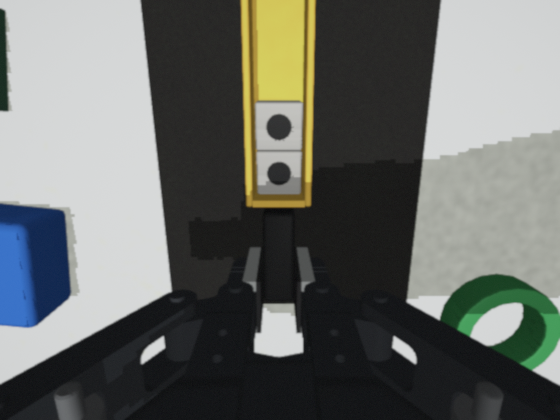

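Request:
arm_command([
  [0,0,0.1],
  [0,0,0.2],
  [0,0,0.35],
  [0,0,0.35],
  [0,0,0.35],
], turn=[0,0,0,0,0], hand=[0.842,0.842,0.842,0.842,0.84])

```text
clock: 28.85
eef_pos: [0.5128, 0.0662, 0.0496]
tool_rot: [-0.705, 0.709, 0.0, -0.0]
ft_force: [0.8, 0.8, -0.3]
grip_width: 0.0135
```

Request:
arm_command([
  [0,0,0],
  [0,0,0],
  [0,0,0],
  [0,0,0],
  [0,0,0],
], turn=[0,0,0,0,0], hand=[0.835,0.82,0.75,0.6,0.4])

```text
clock: 29.27
eef_pos: [0.5128, 0.0662, 0.0498]
tool_rot: [-0.705, 0.709, 0.0, -0.0]
ft_force: [1.0, -0.6, 0.1]
grip_width: 0.0444
```

Request:
arm_command([
  [0,0,0],
  [0,0,-2],
  [0,0,-5],
  [0,0,-9],
  [0,0,-12],
], turn=[0,0,0,0,0], hand=[0.4,0.4,0.4,0.4,0.4])

```text
clock: 29.68
eef_pos: [0.5131, 0.0663, 0.1721]
tool_rot: [-0.705, 0.709, -0.0, 0.0]
ft_force: [1.8, -0.5, 0.4]
grip_width: 0.0514
```

Request:
arm_command([
  [-2,0,-1],
  [-4,0,-2],
  [-4,0,-2],
  [-4,0,-2],
  [-4,0,-2],
], turn=[0,0,0,0,0], hand=[0.4,0.4,0.4,0.4,0.4])

```text
clock: 30.1
eef_pos: [0.5127, 0.1059, 0.1892]
tool_rot: [-0.705, 0.709, 0.0, -0.001]
ft_force: [0.2, -0.1, 0.0]
grip_width: 0.0509
```

```bash
python3 -c "
from h import *
step()
im,d,i=snap('wrist');b,_,_=snap('top')
cv2.imwrite('pics/f.png',np.hstack([cv2.resize(im,(400,300)),cv2.resize(b[130:280,190:420],(400,300))])[:,:,::-1])"
```

```text
t 30.1 eef [0.5127 0.1059 0.1892] yaxis 179.6 zax [-0.001 -0.001 -1.   ] shift cm [15.34 -0.14  8.23] turn -0.006 w 0.0509 F [ 0.2 -0.1  0. ]
tilt 88.5 n 9 rim y [0.0365 0.0365] z [0.0355 0.0374] dz 2.5277
  hole dy -0.1052 z 0.0262 n 125 px [278.  75.]
  hole dy -0.0829 z 0.0226 n 115 px [278. 103.]
  hole dy -0.0483 z 0.0478 n 844 px [278. 145.]
```

```bash
python3 - <<'E'
from h import *
np.set_printoptions(precision=4,suppress=True)
im,d,i=snap('wrist')
P=yellow(im,d,i,(.513,-.012),.08);q=P[P[:,2]>.03]
print('rim',len(q),np.polyfit(q[:,1],q[:,2],1),q[:,1].min(),q[:,1].max(),cv2.minAreaRect(q[:,:2].astype(np.float32)))
im,d,i=snap('top');Q=cloud(im,d,i)
s=(abs(Q[...,0]-.515)<.05)&(abs(Q[...,1]+.245)<.078)&(d>0)
f=np.median(Q[s][:,2]);m=s&(Q[...,2]>f+.006)
n,l,st,c=cv2.connectedComponentsWithStats(m.astype(np.uint8));print('bay floor',f)
for k in range(1,n):
    if st[k,4]>8: p=Q[l==k];print(st[k,4],p.mean(0),p.min(0),p.max(0))
for nm in ['nut0_c','spare','tin','jar','tape','board','pack','screwdriver']:
    for r in spot_point('top',nm)[:6]: print(nm,round(r['conf'],2),w(i,d,*r['location']))
E
```

```text
rim 714 [0.0189 0.0359] -0.053062243627001376 0.03693442066696829 ((0.5124995708465576, -0.008050601929426193), (0.08993486315011978, 0.02997172251343727), 89.8073959350586)
bay floor 0.009906763521317752
115 [ 0.5108 -0.1899  0.0222] [ 0.5001 -0.2016  0.0164] [ 0.5227 -0.1791  0.0272]
106 [ 0.5108 -0.2159  0.0225] [ 0.4999 -0.2262  0.0163] [ 0.5223 -0.2051  0.0265]
nut0_c 0.63 [ 0.6838 -0.038   0.0087]
nut0_c 0.62 [ 0.5051 -0.2192  0.0228]
tin 0.62 [ 0.5098 -0.006   0.0289]
jar 0.63 [ 0.3645 -0.1618  0.0503]
jar 0.47 [0.371  0.1243 0.0012]
tape 0.95 [0.3752 0.1187 0.0012]
tape 0.45 [ 0.5527 -0.4479  0.0206]
board 0.79 [ 0.6844 -0.0359  0.009 ]
board 0.75 [ 0.5149 -0.0012  0.0281]
pack 0.95 [0.6726 0.0655 0.0361]
pack 0.37 [ 0.5094 -0.214   0.023 ]
screwdriver 0.75 [ 0.5593 -0.4495  0.0163]
screwdriver 0.3 [ 0.5092 -0.1941  0.0234]
```

```bash
python3 -c "
from workcell import *
print(job_done())"
```

```text
the job is handed in; nothing more can be done
None
```

The job is done and handed in at about 30 s on the robot's clock, against the 72 s limit.

- **Drawing and first placing:** I drew the yellow tin out of the rack by its nose and stood it on the black mat with all four nuts in it. I then let go.
- **Pouring:** The arm only takes turns about the tool's z, so it could not tilt the tin directly. I held the handle with a deliberately loosened grip, rested the nose on the bay wall and raised the handle, so the tin pivoted in the fingers. The front two nuts slid into the bay at about 27°.
- **Second placing:** I levelled the tin on the wall with the same loosened grip, carried it back to the mat, set it down and let go.

**Last checks:**
- **Bay:** Depth shows two separate nut-sized objects lying flat in the bay, with their tops about 14 mm above its floor.
- **Tin and nuts:** The wrist camera shows the other two nuts in the rear of the tin. The tin is back near its earlier spot on the mat, with the same handle-top height as before (0.048 m).
- **Level (small disagreement):** The last rim fit gave a slope of about 1° where the first had given 0°. The handle height suggests it is standing flat, so I put this down to the fit.
- **Other things:** The tape, jar, battery pack, circuit board and screwdriver were still found in the last top picture, but I had no earlier measured positions to compare them with. The network did not report the red spare tin in that picture. I never touched it, but I did not confirm its position.
- **Not viewed:** The final picture was refused because the 12-picture limit was reached, so these last checks are numeric only.

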